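# Lay out the knife handles by length on the fitting rail

## Robot

A 6-joint arm with a two-finger parallel gripper is mounted at the origin on the work surface. World frame = base frame: x ahead of the robot, y to its left, z up, the work surface at z = 0. Lengths are in mm, angles in rad, forces in N, time in s.
With the tool pointing down it reaches from about 275 to 1000 mm from the base axis. Payload 8.4 kg.
Tool frame: the origin (TCP) lies at the very end of the fingers, on their centre line; the grasp point (between the pads) lies 19 mm behind it; z points along the fingers, y is the line along which they close (so a half turn about z gives the same grasp; the last joint's range is limited). The gripper opens to 85 mm and grips with 20 to 120 N. Pads are 22 mm wide; open, the fingers measure 114 mm over their backs; the gripper's body (76 mm by 85 mm) begins 54 mm behind the grasp point. The pads swing forward as they close: fully open they stand 13 mm farther back than shut.
Start: joints at [-1.206, 0.353, 1.633, -0, 1.155, -0.002], TCP at [224.143, -583.428, 231.281] pointing down, gripper open.
Joint ranges: [-2.63, 2.63], [-0.92, 2.1], [0.06, 2.66], [-1.3, 4.44], [0, 2.69], [-3.02, 3.02]. Speed limits (rad/s): [2.22, 2.22, 2.79, 3.14, 3.14, 3.14].

## Interface

Orientations are given as [roll, pitch, yaw] about the fixed x, y, z axes, in that order (R = Rz(yaw) Ry(pitch) Rx(roll)).
In Python, from rig import sensors, grab_frame, camera_params, order gives the robot as it stands. The module is installed in compiled form; this text tells all that it offers.
- The arm moves only by the tool move_arm, never from a script. Its argument "motion" is a list of rows, each a list of 7 numbers: the turn, a rotation vector about the tool's x, y, z in shares of pi/2 rad (1.0 is pi/2 rad), then the shift along the tool's x, y, z in shares of 0.8 m (1.0 is 0.8 m), then the finger opening in m, from 0 to 0.0854. A call has 1 to 8 rows; each row is the pose to reach, as a shift and turn from the pose commanded when the call began, along the tool's axes at that moment; what a row does not reach only later rows make up. A row lasts 1/8 s, in which the tool goes at most 62.5 mm and 10.7 degrees, less where a joint would pass 70% of its speed; a pose out of reach is approached as far as the arm can. No shift or turn number may pass 1 either way. A call with a gripper value outside its range is refused whole. The fingers move at their own pace and stop on an object; "grip_force" is the grip in N (left out, the last holds). Time passes only in rows, so rows that repeat a pose let the fingers close. It gives the time, the measured TCP pose, the force, the opening and the grip force at its end, in the units of the state.
- sensors.sense(): the state, without advancing time (a new reading comes with each control period).
- grab_frame(name): name is "scene" or "top" or "wrist"; returns (picture, depth): 384x512x3 uint8, red, green, blue; 384x512 float32, mm along the optical axis (not along the pixel's ray), 0 where there is no reading.
- camera_params(name): a dict with "camera_matrix" (3x3 intrinsics, pixels), "k1" (the pictures are not rectified: a ray, as slopes to the right and down, at radius r is drawn at 1 + k1 r^2 times it, then the intrinsics apply), "world_from_camera" (4x4, takes a point from camera to world coordinates). Camera axes: x right, y down, z forward; pixel columns grow to the right and rows downward; lengths in mm; the calibration is good to about 2 mm. A picture is of the moment at which its call begins: read the wrist's pose just before it. camera_params takes no time and is no camera call; for the wrist camera it gives the pose at the moment of the call.
- order.sign_off(): hands the job in; it is judged then, once.
The state is a dict: "clock": time; "qpos": joint angles; "qvel": joint speeds; "joint_efforts": joint torques, N m; "eef_pos": TCP position; "tcp_rot": TCP orientation; "contact_force": force on the tool from outside, world axes, zero at the start; "wrist_torque": the same for the moment, N m; "opening": opening from 0.0 (shut) to 1.0 (fully open); "grasp_force": force on a finger pad.
Only numpy, scipy, OpenCV 4.12 (cv2) and the standard library are available. Lean on these libraries where they do the work, as an engineer would, in place of code of your own. Each camera call takes 0.05 s, during which the arm holds its last target. There are 200 camera calls.

## Task

Lay the four pocket-knife handles out on the rail's green pads in order of length, the shortest next to the red end cap and the longest farthest from it. Each lies flat, same side up as now, centred on its own pad and square across the rail, all let go; leave the oil bottle standing where it is.

Things in the scene. Friction and masses are not known exactly. Their poses are not given: they have to be found in the camera images.
- handle_a: The shortest of four black pocket-knife handles, 68 mm long (along its x), 22 mm wide (its y), 16 mm thick, ends rounded as seen from above; bright steel end at +x, brass pins, lies flat and loose on the bench. Origin: centre of its underside; it balances at its middle, roughly 40 g.
- handle_b: The second shortest of four black pocket-knife handles, 90 mm long (along its x), 22 mm wide (its y), 16 mm thick, ends rounded as seen from above; bright steel end at +x, brass pins, lies flat and loose on the bench. Origin: centre of its underside; it balances at its middle, roughly 53 g.
- handle_c: The second longest of four black pocket-knife handles, 112 mm long (along its x), 22 mm wide (its y), 16 mm thick, ends rounded as seen from above; bright steel end at +x, brass pins, lies flat and loose on the bench. Origin: centre of its underside; it balances at its middle, roughly 66 g.
- handle_d: The longest of four black pocket-knife handles, 134 mm long (along its x), 22 mm wide (its y), 16 mm thick, ends rounded as seen from above; bright steel end at +x, brass pins, lies flat and loose on the bench. Origin: centre of its underside; it balances at its middle, roughly 80 g.
- pad_1: One of four identical green pads (60 mm in x, 34 mm in y, 4 mm thick) in a row about 75 mm apart on a fixed aluminium rail (70 x 400 mm, 8 mm thick). Its name says nothing of its place in the row, which changes. Origin: centre of its underside, 8 mm above the bench; top at 12 mm. x runs across the rail, y along it; all pads have the rail's yaw.
- pad_2: One of four identical green pads (60 mm in x, 34 mm in y, 4 mm thick) in a row about 75 mm apart on a fixed aluminium rail (70 x 400 mm, 8 mm thick). Its name says nothing of its place in the row, which changes. Origin: centre of its underside, 8 mm above the bench; top at 12 mm. x runs across the rail, y along it; all pads have the rail's yaw.
- pad_3: One of four identical green pads (60 mm in x, 34 mm in y, 4 mm thick) in a row about 75 mm apart on a fixed aluminium rail (70 x 400 mm, 8 mm thick). Its name says nothing of its place in the row, which changes. Origin: centre of its underside, 8 mm above the bench; top at 12 mm. x runs across the rail, y along it; all pads have the rail's yaw.
- pad_4: One of four identical green pads (60 mm in x, 34 mm in y, 4 mm thick) in a row about 75 mm apart on a fixed aluminium rail (70 x 400 mm, 8 mm thick). Its name says nothing of its place in the row, which changes. Origin: centre of its underside, 8 mm above the bench; top at 12 mm. x runs across the rail, y along it; all pads have the rail's yaw.
- red_cap: Red plastic cap fixed on one end of the rail (a grey one of the same size is on the other end; which end is red changes): 60 mm across the rail, 24 mm along it, 6 mm thick, top 14 mm above the bench, about 67 mm along the rail from the nearest pad's centre. Origin: centre of its underside.
- oil_bottle: Bystander: loose amber oil bottle with a yellow nozzle, 48 mm diameter, 116 mm tall, stands to the left of the rail. Origin: centre of its underside. Unlisted: a fixed steel block (60 mm tall) stands about 0.45 m to the right of the bench centre line, a fixed low blue tray as far to the left.
Not all that is in view belongs to the job. Leave any pink or white look-alike of the handle_d alone.

How it is judged:
By the outcome, as a careful person would: the job done as asked, in the order asked, and still so for the second after the job is handed in, with the robot touching nothing.
It also fails if it takes over 88 s, if anything falls off the work surface, if the arm or the gripper's body presses on something with over 40 N, if the wrist force passes 120 N, or if a joint passes its speed limit or range.

## Working session

There is one attempt and no reset: what is moved stays moved. The work goes in short steps, Python scripts to look and compute and a tool call to move; the robot and the scene stay as the last step left them, time stands still between calls to the robot, and variables do not carry over. Pictures are saved under pics/ and viewed, at most 14 in all, crops included, and the job is handed in when it is done.

Besides the shell and the picture viewer there is one more tool, called after ">>>" as name(argument=value, ...), one argument or row to a line, values as JSON. move_arm: Moves the arm, as the interface text tells. Its arguments: {"type":"object","properties":{"motion":{"type":"array","items":{"type":"array","items":{"type":"number"}}},"grip_force":{"type":"number"}},"required":["motion"]}

```bash
mkdir -p pics; cat > h.py <<'E'
import numpy as np, cv2
from rig import sensors, grab_frame, camera_params, order
def save(n,img,crop=None,s=1):
    if crop: x0,y0,x1,y1=crop; img=img[y0:y1,x0:x1]
    img=cv2.resize(img,None,fx=s,fy=s,interpolation=cv2.INTER_CUBIC)
    cv2.imwrite('pics/'+n+'.png',img[:,:,::-1])
def ray(p,uv):
    K=p['camera_matrix'];K=np.array(K)
    d=(np.atleast_2d(uv)-K[:2,2])/[K[0,0],K[1,1]]
    s=d.copy()
    for _ in range(20): s=d/(1+p['k1']*(s**2).sum(1,keepdims=True))
    return np.c_[s,np.ones(len(s))]
def toz(p,uv,z):
    T=np.array(p['world_from_camera']); r=ray(p,uv)@T[:3,:3].T
    return T[:3,3]+r*((z-T[2,3])/r[:,2:])
E
python3 - <<'E'
from h import *
print(sensors.sense())
for n in ['top','scene']:
    p=camera_params(n);im,d=grab_frame(n);np.savez(n+'0.npz',im=im,d=d)
    save(n+'0',im,s=1.5);print(n,p)
E
```

```text
{'clock': 0.0, 'qpos': array([-1.20639864e+00,  3.53644396e-01,  1.63412210e+00,  1.69089764e-05,
        1.15519936e+00, -2.38720100e-03]), 'qvel': array([ 0.00017319,  0.00143249, -0.00082896,  0.00149262, -0.00083506,
       -0.00040542]), 'joint_efforts': array([-1.67140137e-03, -6.05254483e+01, -3.42069197e+01, -2.96036501e-05,
        9.31978662e-03, -3.52646040e-06]), 'eef_pos': array([ 223.98045576, -582.98567572,  230.56917155]), 'tcp_rot': array([-3.14021949e+00, -1.87382771e-05,  3.66778040e-01]), 'contact_force': array([ 0.61211835,  1.24507681, -0.915189  ]), 'wrist_torque': array([ 0.05482189, -0.00093582, -0.04367197]), 'grasp_force': 0.0, 'opening': 1.0007848096930065}
top {'camera_matrix': array([[470.66033169,   0.        , 252.54718339],
       [  0.        , 470.66033169, 193.13467654],
       [  0.        ,   0.        ,   1.        ]]), 'k1': -0.10137878457216651, 'world_from_camera': array([[ 2.00944868e-02, -9.89927665e-01,  1.40140748e-01,
         2.73844818e+02],
       [-9.99771758e-01, -1.88783622e-02,  1.00019969e-02,
         1.94616957e+01],
       [-7.25562564e-03, -1.40309747e-01, -9.90081073e-01,
         1.60660948e+03],
       [ 0.00000000e+00,  0.00000000e+00,  0.00000000e+00,
         1.00000000e+00]])}
scene {'camera_matrix': array([[483.38960126,   0.        , 258.66479835],
       [  0.        , 483.38960126, 200.62782665],
       [  0.        ,   0.        ,   1.        ]]), 'k1': 0.06848910406391365, 'world_from_camera': array([[-6.22259149e-01,  5.38468596e-01, -5.68194616e-01,
         1.24717230e+03],
       [ 7.82808426e-01,  4.26057822e-01, -4.53525854e-01,
         6.08080580e+02],
       [-2.12566933e-03, -7.26998146e-01, -6.86636132e-01,
         9.46802832e+02],
       [ 0.00000000e+00,  0.00000000e+00,  0.00000000e+00,
         1.00000000e+00]])}
```

View pics/top0.png

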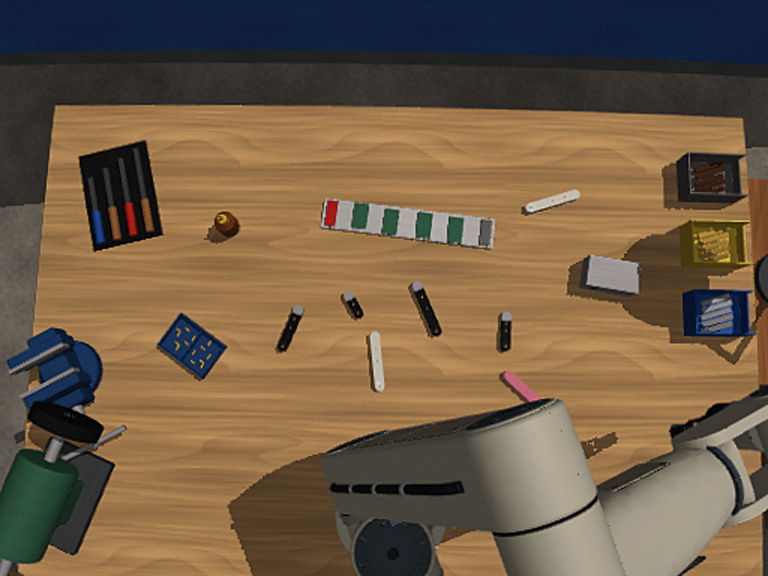

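View pics/scene0.png

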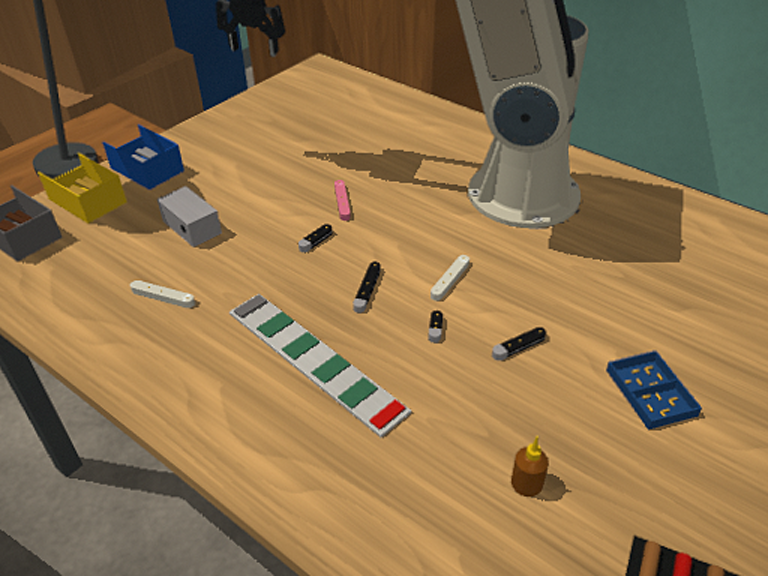

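The top picture (1.5x) shows four black handles at about (290,328), (353,305), (426,308) and (505,331). The look-alikes are white at (376,360) and (552,201), and pink at (520,386). The rail's red cap is at (331,213), with pads at (360,215), (391,222), (424,226) and (455,231). I'll segment all of these and confirm them in one crop.

```bash
python3 - <<'E'
from h import *
im=np.load('top0.npz')['im'];p=camera_params('top')
save('top_crop',im,(175,120,360,265),4)
hsv=cv2.cvtColor(im,cv2.COLOR_RGB2HSV).astype(int);H,S,V=[hsv[...,i] for i in range(3)]
def blobs(m,z,nm,a0=40):
    n,l,st,c=cv2.connectedComponentsWithStats(m.astype(np.uint8))
    for i in range(1,n):
        if st[i,4]<a0: continue
        ys,xs=np.where(l==i)
        if not(120<ys.mean()<240 and 170<xs.mean()<360): continue
        w=toz(p,np.c_[xs,ys].astype(float),z)[:,:2]
        (cx,cy),(a,b),t=cv2.minAreaRect((w).astype(np.float32))
        e=np.linalg.eigh(np.cov((w-w.mean(0)).T))[1][:,1]
        print(nm,c[i].round(1),'mean',w.mean(0).round(1),'rect',round(cx,1),round(cy,1),round(a),round(b),'yaw',round(np.degrees(np.arctan2(e[1],e[0])),1))
blobs((H>55)&(H<85)&(S>90),12,'pad')
blobs(((H<5)|(H>174))&(S>150)&(V>120),14,'red',20)
grey=(V<60)|((S<50)&(V>90)&(V<200))
blobs((V<60),16,'blk',25)
blobs((S<45)&(V>100),16,'steel',15)
E
```

```text
pad [239.7 143.3] mean [674.   83.8] rect 673.5 83.9 33 58 yaw 172.6
pad [259.8 147.1] mean [661.4  13.5] rect 660.7 13.5 33 58 yaw 173.9
pad [282.3 149.7] mean [653.7 -64.4] rect 654.2 -64.6 33 57 yaw 172.1
pad [303.1 152.7] mean [ 644.6 -136.7] rect 644.8 -136.7 32 57 yaw 172.4
red [220.5 141.5] mean [678.5 150.8] rect 678.0 151.0 23 58 yaw 174.3
blk [284.8 207.6] mean [451.6 -75. ] rect 450.2 -76.1 112 25 yaw -156.0
blk [236.6 205.1] mean [457.   89.1] rect 456.5 89.0 46 21 yaw -148.2
blk [192.1 221. ] mean [399.5 239. ] rect 398.6 239.5 23 92 yaw 158.2
blk [336.1 223.4] mean [ 400.8 -249.9] rect 400.8 -249.8 23 66 yaw 176.7
steel [215.8 143.1] mean [672.  166.5] rect 677.8 166.2 68 14 yaw 178.0
steel [274.4 148.8] mean [655.5 -37. ] rect 655.3 -37.6 377 69 yaw 84.2
steel [277.8 190.4] mean [510.2 -50.4] rect 509.7 -51.2 17 21 yaw 89.6
steel [231.9 196.6] mean [485.7 105.8] rect 485.2 106.2 17 19 yaw 126.8
steel [198.3 206.4] mean [449.7 219.3] rect 449.5 220.4 17 21 yaw 81.9
steel [337.4 210.8] mean [ 443.9 -254.3] rect 444.8 -254.6 17 17 yaw 49.6
```

View pics/top_crop.png

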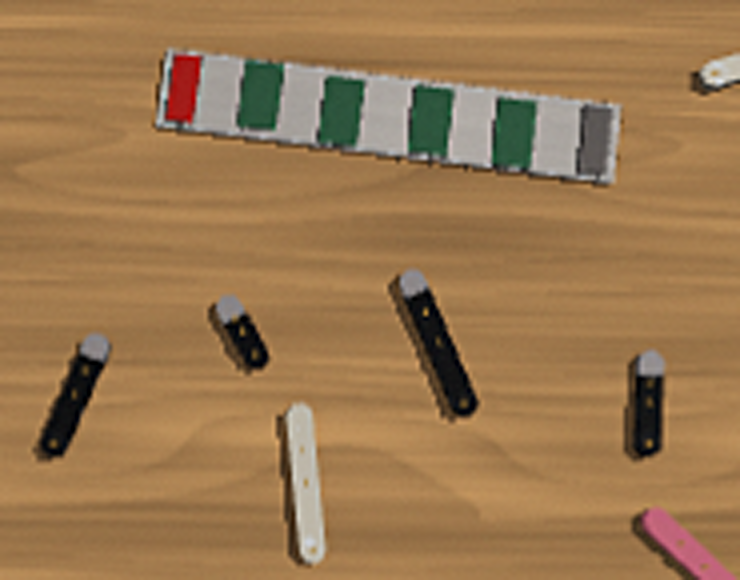

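All four are confirmed by their steel-to-black spacing. The pixels are in the 4x crop:
- **a:** (240,333), 68 mm
- **b:** (650,405), 90 mm
- **c:** (73,397), 112 mm
- **d:** (438,345), 134 mm

The white ones and the pink one are look-alikes. Next is a wrist view from above everything.

Careful with the scale: shifts go in shares of 0.8 m and turns go in shares of pi/2 rad. That gives: 0.48 m / 0.8 = 0.6, -0.397 m / 0.8 = -0.4963, 0.494 rad / 1.5708 = 0.3145.

>>> move_arm(
  motion=[
    [0,0,0.3145,0.6,-0.4963,-0.25,0.0854],
    [0,0,0.3145,0.6,-0.4963,-0.25,0.0854],
    [0,0,0.3145,0.6,-0.4963,-0.25,0.0854],
    [0,0,0.3145,0.6,-0.4963,-0.25,0.0854],
    [0,0,0.3145,0.6,-0.4963,-0.25,0.0854],
    [0,0,0.3145,0.6,-0.4963,-0.25,0.0854],
    [0,0,0.3145,0.6,-0.4963,-0.25,0.0854],
    [0,0,0.3145,0.6,-0.4963,-0.25,0.0854],
  ],
)

```text
clock: 1.1
eef_pos: [458.2, -166.8, 384.7]
tcp_rot: [3.142, -0.0, -0.127]
contact_force: [1.8, 0.1, -0.6]
opening: 1.001
grasp_force: 0.0
```

```bash
cat >> h.py <<'E'
from scipy.spatial.transform import Rotation as Ro
def go(xyz,yaw_deg):
    s=sensors.sense(); R=Ro.from_euler('xyz',s['tcp_rot'])
    T=Ro.from_euler('xyz',[np.pi,0,np.radians(yaw_deg)])
    print('t',round(s['clock'],2),'at',s['eef_pos'].round(1),np.degrees(s['tcp_rot'])[2].round(1),'row',np.r_[(R.inv()*T).as_rotvec(),R.inv().apply(np.array(xyz)-s['eef_pos'])/1000].round(4).tolist())
E
python3 -c "
from h import *
go([530,-40,430],-7.3)
p=camera_params('wrist');print(p,sensors.sense()['qpos'])"
```

```text
t 1.1 at [ 458.2 -166.8  384.7] -7.3 row [0.0001, -0.0001, 0.0001, 0.0551, -0.1349, -0.0453]
{'camera_matrix': array([[318.8687395 ,   0.        , 255.06623502],
       [  0.        , 318.8687395 , 188.23073398],
       [  0.        ,   0.        ,   1.        ]]), 'k1': -0.03533410831736551, 'world_from_camera': array([[-1.27027532e-01, -9.50995377e-01, -2.81907430e-01,
         5.30194539e+02],
       [-9.91899152e-01,  1.21869246e-01,  3.58323714e-02,
        -1.75249246e+02],
       [ 2.79426438e-04,  2.84175439e-01, -9.58772258e-01,
         5.27477371e+02],
       [ 0.00000000e+00,  0.00000000e+00,  0.00000000e+00,
         1.00000000e+00]])} [-3.52086175e-01  1.48091183e-02  1.71214743e+00 -7.05477143e-05
  1.41456135e+00  1.34603222e+00]
```

In the tool's units: -0.163 m / 0.8 = -0.2038, 0.04 m / 0.8 = 0.05.

>>> move_arm(
  motion=[
    [0,0,0,0.05,-0.2038,-0.025,0.05],
    [0,0,0,0.05,-0.2038,-0.025,0.05],
    [0,0,0,0.05,-0.2038,-0.025,0.05],
    [0,0,0,0.05,-0.2038,-0.025,0.05],
    [0,0,0,0.05,-0.2038,-0.025,0.05],
  ],
)

```text
clock: 1.72
eef_pos: [517.8, -12.2, 403.7]
tcp_rot: [3.141, 0.001, -0.127]
contact_force: [0.6, -0.2, 0.1]
opening: 0.586
grasp_force: 0.0
```

```bash
cat >> h.py <<'E'
def measure(im,p,what='all'):
    hsv=cv2.cvtColor(im,cv2.COLOR_RGB2HSV).astype(int);H,S,V=[hsv[...,i] for i in range(3)]
    def blobs(m,z,nm,a0):
        n,l,st,c=cv2.connectedComponentsWithStats(m.astype(np.uint8))
        for i in range(1,n):
            if st[i,4]<a0: continue
            ys,xs=np.where(l==i)
            w=toz(p,np.c_[xs,ys].astype(float),z)[:,:2]
            if not (330<w[:,0].mean()<720 and -320<w[:,1].mean()<320): continue
            (cx,cy),(a,b),t=cv2.minAreaRect(w.astype(np.float32))
            e=np.linalg.eigh(np.cov((w-w.mean(0)).T))[1][:,1]; e=e*np.sign(e[0])
            print(nm,c[i].round(1),'mean',w.mean(0).round(1),'rect',round(cx,1),round(cy,1),round(a),round(b),'yaw',round(np.degrees(np.arctan2(e[1],e[0])),1))
    blobs((H>55)&(H<85)&(S>90),12,'pad',100)
    blobs(((H<5)|(H>174))&(S>150)&(V>120),14,'red',60)
    blobs(V<60,16,'blk',80)
    blobs((S<45)&(V>100),16,'steel',40)
E
python3 - <<'E'
from h import *
p=camera_params('wrist');im,d=grab_frame('wrist');save('w1',im,s=1.5);np.savez('w1.npz',im=im,d=d)
go([520,-10,400],-7.3)
measure(im,p)
E
```

```text
t 1.77 at [517.7 -12.7 403.7] -7.3 row [0.0005, 0.0008, -0.0002, 0.002, -0.003, 0.0037]
red [137.9  48.6] mean [680.7 151.3] rect 680.5 151.5 23 57 yaw -6.7
blk [124.8 227. ] mean [390.4 242.4] rect 393.4 241.4 20 68 yaw -24.2
steel [260.9  45.8] mean [659.5 -38.8] rect 658.3 -40.1 363 67 yaw 84.4
steel [277.8 139.3] mean [512.6 -49.3] rect 512.9 -48.7 19 16 yaw 26.1
steel [400. 163.] mean [ 446.7 -252.4] rect 446.9 -252.5 17 18 yaw 80.8
steel [188.7 165.5] mean [487.7 105.9] rect 487.7 106.6 16 20 yaw -37.6
steel [129.2 193.3] mean [452.  219.1] rect 452.5 218.4 18 20 yaw -51.3
```

View pics/w1.png

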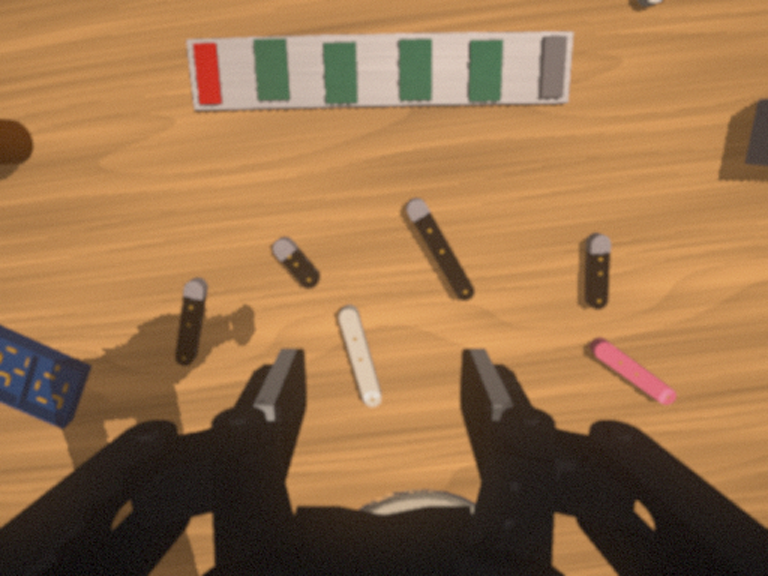

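The wrist view shows the rail's red cap at (207,73), pads at (272,70), (340,73), (415,69) and (485,71), and the four black handles clear of each other. The colour thresholds need adjusting for this light.

```bash
python3 - <<'E'
from h import *
im=np.load('w1.npz')['im'];hsv=cv2.cvtColor(im,cv2.COLOR_RGB2HSV)
for x,y in [(181,47),(227,48),(294,170),(127,215),(398,190),(200,177),(140,235),(153,217)]: print(x,y,hsv[y,x],im[y,x])
E
sed -i 's/(H>55)&(H<85)&(S>90)/(H>55)\&(H<95)\&(S>75)/; s/blobs(V<60,16/blobs((V<75)\&(S<130),16/' h.py
python3 - <<'E'
from h import *
measure(np.load('w1.npz')['im'],camera_params('wrist'))
E
```

```text
181 47 [ 63  74 111] [ 79 111  82]
227 48 [ 60  69 111] [ 81 111  81]
294 170 [ 15 139  75] [75 54 34]
127 215 [ 15 158  68] [68 47 26]
398 190 [ 12 133  69] [69 48 33]
200 177 [ 15 144  71] [71 51 31]
140 235 [ 15 142 167] [167 121  74]
153 217 [ 15 145 174] [174 124  75]
pad [277.2  40.1] mean [664.8 -65.6] rect 662.1 -64.8 28 40 yaw -1.3
pad [324.   42.1] mean [ 653.  -137.4] rect 647.3 -135.5 29 53 yaw 2.9
pad [228.9  42.9] mean [670.3   9.1] rect 667.4 10.9 22 44 yaw -6.1
red [137.9  48.6] mean [680.8 150.7] rect 680.7 150.9 23 57 yaw -6.8
blk [294.5 168.1] mean [459.8 -72.9] rect 456.8 -74.4 97 17 yaw 24.0
blk [396.6 185.7] mean [ 406.2 -246.9] rect 405.9 -248.5 23 63 yaw 3.3
steel [260.9  45.8] mean [659.5 -39.4] rect 658.2 -40.7 363 67 yaw 84.4
steel [277.8 139.3] mean [512.6 -49.7] rect 512.8 -49.2 19 16 yaw 26.1
steel [400. 163.] mean [ 446.4 -252.8] rect 446.6 -252.9 17 18 yaw 80.8
steel [188.7 165.5] mean [487.8 105.5] rect 487.8 106.2 16 20 yaw -37.6
steel [129.2 193.3] mean [452.1 218.7] rect 452.7 218.0 18 20 yaw -51.4
```

```bash

sed -i 's/(H>55)&(H<95)&(S>75)/(H>40)\&(H<95)\&(S>45)/; s/blobs((V<75)&(S<130),16/blobs(cv2.morphologyEx(((V<92)|((S<70)\&(V>75))).astype(np.uint8),cv2.MORPH_CLOSE,np.ones((3,3))),16/' h.py
python3 - <<'E'
from h import *
im=np.load('w1.npz')['im']
measure(im,camera_params('wrist'))
a=im[20:75,115:390];b=im[125:250,110:420]
save('w1c',cv2.vconcat([cv2.resize(a,None,fx=2.5,fy=2.5),cv2.copyMakeBorder(cv2.resize(b,None,fx=2.2,fy=2.2),0,0,0,688-682+0,0)[:, :688] if False else cv2.resize(b,(cv2.resize(a,None,fx=2.5,fy=2.5).shape[1],277))]))
E
```

```text
pad [180.7  45.9] mean [675.9  84.1] rect 675.6 84.2 32 59 yaw -6.7
pad [276.5  46.1] mean [656.3 -63.6] rect 656.0 -63.6 33 58 yaw -6.2
pad [323.2  46.5] mean [ 646.7 -135.7] rect 645.8 -135.6 33 59 yaw -6.1
pad [226.5  48.3] mean [663.   13.9] rect 662.5 13.9 32 57 yaw -6.6
red [137.9  48.6] mean [680.8 150.7] rect 680.7 150.9 23 57 yaw -6.8
blk [258.6  46.7] mean [658.8 -35.7] rect 659.8 -27.2 393 69 yaw 84.0
blk [292.3 164.6] mean [466.1 -69.7] rect 462.8 -70.4 131 21 yaw 23.8
blk [397.5 180.1] mean [ 416.1 -248.5] rect 415.4 -248.4 27 87 yaw -2.5
blk [196.7 174.3] mean [470.7  94.7] rect 469.8 94.0 64 24 yaw 30.8
blk [126.8 215. ] mean [412.5 232.9] rect 412.3 232.7 26 115 yaw -22.4
blk [239.7 237. ] mean [344.3  38.1] rect 342.3 38.0 133 23 yaw 6.6
steel [260.9  45.8] mean [659.5 -39.4] rect 658.2 -40.7 363 67 yaw 84.4
steel [277.8 139.3] mean [512.6 -49.7] rect 512.8 -49.2 19 16 yaw 26.1
steel [400. 163.] mean [ 446.4 -252.8] rect 446.6 -252.9 17 18 yaw 80.8
steel [188.7 165.5] mean [487.8 105.5] rect 487.8 106.2 16 20 yaw -37.6
steel [129.2 193.3] mean [452.1 218.7] rect 452.7 218.0 18 20 yaw -51.4
```

```bash
python3 -c "
from h import *
go([417,-249,120],-4)"
```

```text
t 1.77 at [517.7 -12.7 403.7] -7.3 row [0.0005, 0.0008, -0.0578, -0.0696, 0.2471, 0.2839]
```

In the tool's units: 0.284 m / 0.8 = 0.355, 0.247 m / 0.8 = 0.3088, -0.058 rad / 1.5708 = -0.0369.

>>> move_arm(
  motion=[
    [0,0,-0.0369,-0.0875,0.3088,0.355,0.05],
    [0,0,-0.0369,-0.0875,0.3088,0.355,0.05],
    [0,0,-0.0369,-0.0875,0.3088,0.355,0.05],
    [0,0,-0.0369,-0.0875,0.3088,0.355,0.05],
    [0,0,-0.0369,-0.0875,0.3088,0.355,0.05],
    [0,0,-0.0369,-0.0875,0.3088,0.355,0.05],
    [0,0,-0.0369,-0.0875,0.3088,0.355,0.05],
    [0,0,-0.0369,-0.0875,0.3088,0.355,0.05],
  ],
)

```text
clock: 2.78
eef_pos: [416.8, -248.9, 120.2]
tcp_rot: [-3.141, 0.0, -0.072]
contact_force: [-0.3, -1.2, 0.1]
opening: 0.584
grasp_force: 0.0
```

```bash
cat >> h.py <<'E'
def look(name,xyz=None,yaw=0,s=1.5):
    p=camera_params('wrist');im,d=grab_frame('wrist');save(name,im,s=s);np.savez(name+'.npz',im=im,d=d)
    if xyz: go(xyz,yaw)
    measure(im,p); return p,im
E
python3 -c "
from h import *
look('w2',[417,-249,4],-4)"
```

```text
t 2.83 at [ 417.7 -248.6  120.9] -4.0 row [0.0003, -0.001, -0.0008, -0.0008, 0.0004, 0.1169]
blk [ 40.7 152.1] mean [457.4 -80.5] rect 459.5 -77.7 122 32 yaw 21.0
blk [259.1 186.2] mean [ 416.9 -251.4] rect 414.3 -251.1 22 89 yaw -2.0
steel [257.8 150.1] mean [ 446.8 -252.5] rect 447.2 -252.7 20 21 yaw -18.6
steel [182.1 255.3] mean [ 360.2 -180.8] rect 360.5 -180.9 7 17 yaw -23.3
steel [177.3 272.8] mean [ 343.4 -174.2] rect 343.9 -174.5 13 8 yaw 38.0
```

View pics/w2.png

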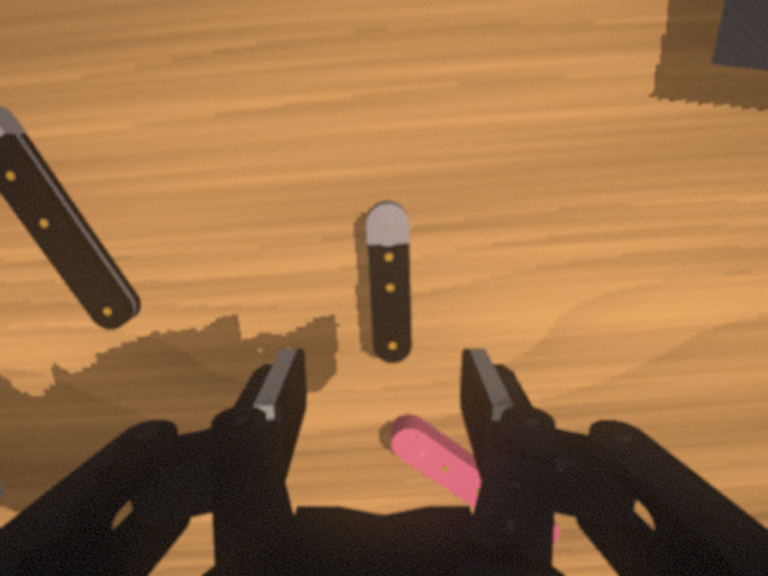

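The handle b lies alone between the open fingers' line: steel tip at (387,202), tail at (392,362), blob 22 x 89 mm, as it should be. Down and grip.

In the tool's units: 0.1165 m / 0.8 = 0.1456, 0.1 m / 0.8 = 0.125, -0.031 rad / 1.5708 = -0.0197.

>>> move_arm(
  motion=[
    [0,0,-0.0197,-0.0031,0.0028,0.0688,0.05],
    [0,0,-0.0197,-0.0031,0.0028,0.125,0.05],
    [0,0,-0.0197,-0.0031,0.0028,0.1456,0.05],
    [0,0,-0.0197,-0.0031,0.0028,0.1456,0.05],
    [0,0,-0.0197,-0.0031,0.0028,0.1456,0.01],
    [0,0,-0.0197,-0.0031,0.0028,0.1456,0.01],
    [0,0,-0.0197,-0.0031,0.0028,0.1456,0.01],
    [0,0,-0.0197,-0.0031,0.0028,0.1456,0.01],
  ],
  grip_force=40,
)

```text
clock: 3.82
eef_pos: [416.0, -250.8, 5.4]
tcp_rot: [3.14, -0.003, -0.038]
contact_force: [0.1, 2.0, 8.1]
opening: 0.243
grasp_force: 39.3
```

```bash
python3 -c "
from h import *
s=sensors.sense();print(s['opening'],s['grasp_force'],s['contact_force'])
go([656,13.9-77.5,120],-6.4)
go([662.5,13.9,120],-6.4)
go([662.5,13.9,20],-6.4)"
```

```text
0.2425785304006394 39.28775489330292 [0.06728959 1.9540346  8.07988731]
t 3.83 at [ 416.  -250.8    5.4] -2.2 row [0.0012, -0.0028, 0.0734, 0.233, -0.1961, -0.1142]
t 3.83 at [ 416.  -250.8    5.4] -2.2 row [0.0012, -0.0028, 0.0734, 0.2365, -0.2738, -0.1143]
t 3.83 at [ 416.  -250.8    5.4] -2.2 row [0.0012, -0.0028, 0.0734, 0.2362, -0.2739, -0.0143]
```

In the tool's units: -0.274 m / 0.8 = -0.3425, 0.2365 m / 0.8 = 0.2956, 0.073 rad / 1.5708 = 0.0465.

>>> move_arm(
  motion=[
    [0,0,0,0,0,-0.0375,0.01],
    [0,0,0.0127,0.025,-0.025,-0.1,0.01],
    [0,0,0.0465,0.2956,-0.3425,-0.1063,0.01],
    [0,0,0.0465,0.2956,-0.3425,-0.1063,0.01],
    [0,0,0.0465,0.2956,-0.3425,-0.1063,0.01],
    [0,0,0.0465,0.2956,-0.3425,-0.1063,0.01],
    [0,0,0.0465,0.2956,-0.3425,-0.1063,0.01],
    [0,0,0.0465,0.2956,-0.3425,-0.1063,0.01],
  ],
)

```text
clock: 4.82
eef_pos: [664.2, 17.5, 90.2]
tcp_rot: [-3.141, -0.003, -0.109]
contact_force: [0.3, 0.3, -0.9]
opening: 0.246
grasp_force: 39.7
```

>>> move_arm(
  motion=[
    [0,0,0,0,0,0,0.01],
    [0,0,0,0,0,0,0.01],
  ],
)

```text
clock: 5.08
eef_pos: [660.3, 13.5, 88.8]
tcp_rot: [3.141, 0.001, -0.112]
contact_force: [-0.6, 0.4, -1.3]
opening: 0.242
grasp_force: 39.7
```

```bash
python3 -c "
from h import *
look('w3',[662.5,13.9,18],-6.4)"
```

```text
t 5.12 at [660.3  13.3  88.8] -6.4 row [0.0004, 0.0009, -0.0006, 0.0022, -0.0009, 0.0708]
pad [155.4 185.9] mean [677.1  84.4] rect 675.9 84.5 34 59 yaw -6.3
pad [361.5 189.7] mean [657.6 -62.9] rect 656.6 -62.8 33 59 yaw -6.3
pad [252.4 160.5] mean [688.  13.] rect 683.5 12.3 33 18 yaw 88.4
pad [459.2 191.6] mean [ 648.1 -134.8] rect 647.0 -134.7 34 59 yaw -6.0
red [ 63.9 189.9] mean [682.1 150.6] rect 681.0 150.8 25 58 yaw -6.3
blk [265.6 269.7] mean [596.9  13.6] rect 594.3 20.9 462 218 yaw -89.9
steel [284.4 186.5] mean [667.2  -7.7] rect 648.4 -4.8 345 102 yaw 84.1
steel [352.  358.8] mean [508.8 -52. ] rect 509.4 -51.0 14 6 yaw 24.3
```

View pics/w3.png

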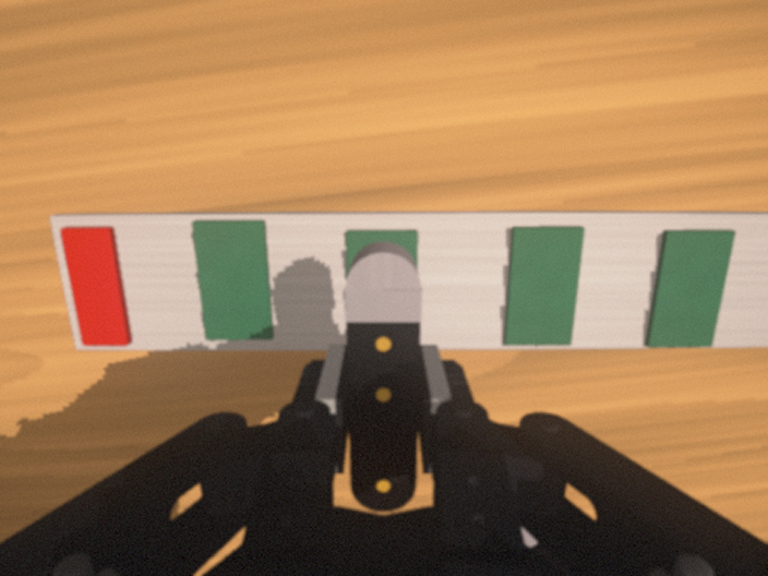

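```bash
python3 -c "
from h import *
p=camera_params('wrist');s=sensors.sense();z=s['eef_pos'][2]-5.4
t=toz(p,np.array([[383,252],[383,507]])/1.5-0.17,z+16);b=toz(p,np.array([[383,244]])/1.5-.17,z)
print(t,b,t.mean(0),np.linalg.norm(t[0]-t[1]),s['eef_pos'],s['contact_force'])"
```

```text
[[702.46067194   9.1623659   99.37704234]
 [614.85164622  19.04489498  99.37704234]] [[701.38499617   9.26941345  83.37704234]] [658.65615908  14.10363044  99.37704234] 88.16465147763324 [660.3142178   13.27446277  88.77704234] [ 0.52211427  0.13026499 -0.48584395]
```

In the tool's units: 0.0705 m / 0.8 = 0.0881, 0.068 m / 0.8 = 0.085.

>>> move_arm(
  motion=[
    [0,0,0,0.0054,-0.001,0.0375,0.01],
    [0,0,0,0.0054,-0.001,0.0688,0.01],
    [0,0,0,0.0054,-0.001,0.085,0.01],
    [0,0,0,0.0054,-0.001,0.0881,0.01],
    [0,0,0,0.0054,-0.001,0.0881,0.01],
  ],
)

```text
clock: 5.75
eef_pos: [666.2, 14.6, 18.8]
tcp_rot: [-3.142, -0.001, -0.112]
contact_force: [0.6, -0.5, -1.3]
opening: 0.243
grasp_force: 39.8
```

In the tool's units: -0.1 m / 0.8 = -0.125, -0.09 m / 0.8 = -0.1125.

>>> move_arm(
  motion=[
    [0,0,0,0,0,0,0.045],
    [0,0,0,0,0,0,0.045],
    [0,0,0,0,0,0,0.045],
    [0,0,0,0,0,-0.0375,0.045],
    [0,0,0,0,0,-0.1125,0.045],
    [0,0,0,-0.025,0,-0.125,0.045],
    [0,0,0,-0.025,0,-0.125,0.045],
  ],
)

```text
clock: 6.62
eef_pos: [645.7, 17.3, 119.5]
tcp_rot: [-3.141, -0.001, -0.111]
contact_force: [0.1, 1.1, 0.2]
opening: 0.529
grasp_force: 0.0
```

```bash
python3 -c "
from h import *
look('w4',[465,-69.8,110],24)"
```

```text
t 6.67 at [646.   17.2 118.5] -6.4 row [0.0001, -0.0006, -0.5299, -0.1702, 0.1065, 0.0083]
pad [168.  157.8] mean [676.9  84.5] rect 676.1 84.8 33 59 yaw -6.4
pad [353.8 161.2] mean [657.6 -63. ] rect 656.4 -62.8 33 59 yaw -6.2
pad [238.7 165.7] mean [664.2  29.1] rect 665.0 29.0 3 57 yaw -5.8
pad [273.5 164.1] mean [662.3   1.3] rect 661.8 1.5 7 59 yaw -6.6
pad [442.2 163.6] mean [ 647.8 -134.9] rect 646.9 -134.8 34 58 yaw -6.1
red [ 85.2 161.6] mean [681.8 150.8] rect 680.9 150.9 24 57 yaw -6.2
blk [292.9 158.9] mean [665.6 -14.7] rect 659.9 -13.6 364 93 yaw 83.4
blk [256.2 333.1] mean [501.5  32.9] rect 522.3 31.3 527 171 yaw 83.2
steel [304.1 156.9] mean [666.3 -23.6] rect 667.0 -21.4 353 73 yaw 83.8
steel [ 66.7 158. ] mean [686.5 163.9] rect 684.1 163.6 4 65 yaw -7.0
steel [188.  258.2] mean [589.   82.6] rect 592.0 81.9 12 46 yaw -24.0
```

View pics/w4.png

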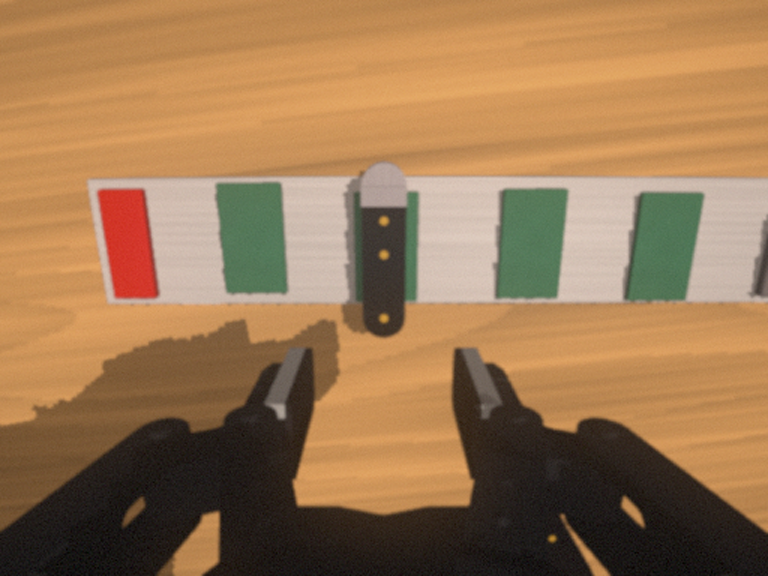

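```bash
python3 -c "
from h import *
p=camera_params('wrist')
px=lambda l:np.array(l)/1.5-.17
print(toz(p,px([[384,167],[384,337]]),28).mean(0),toz(p,px([[384,167],[384,337]]),28), toz(p,px([[355.5,247],[418,247]]),12),toz(p,px([[386,192],[386,301]]),12)[:,0].mean())"
```

```text
[662.94998845  15.40842526  28.        ] [[706.28768131  10.6044425   28.        ]
 [619.61229559  20.21240801  28.        ]] [[665.90327915  30.29541502  12.        ]
 [662.21844071  -2.74778414  12.        ]] 663.4270710853716
```

Handle b lies on the second pad, about 1.5 mm from its centre (handle column 384, pad columns 355 to 418). On to d.

In the tool's units: -0.17 m / 0.8 = -0.2125, 0.1065 m / 0.8 = 0.1331, -0.53 rad / 1.5708 = -0.3374.

>>> move_arm(
  motion=[
    [0,0,-0.3374,-0.2125,0.1331,0.01,0.045],
    [0,0,-0.3374,-0.2125,0.1331,0.01,0.045],
    [0,0,-0.3374,-0.2125,0.1331,0.01,0.045],
    [0,0,-0.3374,-0.2125,0.1331,0.01,0.045],
    [0,0,-0.3374,-0.2125,0.1331,0.01,0.045],
    [0,0,-0.3374,-0.2125,0.1331,0.01,0.045],
    [0,0,-0.3374,-0.2125,0.1331,0.01,0.045],
  ],
)

```text
clock: 7.55
eef_pos: [466.6, -69.5, 110.1]
tcp_rot: [3.141, -0.001, 0.419]
contact_force: [0.7, 0.2, -0.2]
opening: 0.526
grasp_force: 0.0
```

```bash
python3 -c "
from h import *
look('w5',[464,-70,4.5],24)"
```

```text
t 7.6 at [466.3 -69.4 110.1] 24.0 row [0.0002, -0.0004, 0.0004, -0.0024, -0.0005, 0.1056]
pad [438.6  19.4] mean [ 631.4 -135.2] rect 635.5 -133.9 34 39 yaw -52.1
blk [464.7  41.7] mean [ 625.6 -158.7] rect 636.2 -147.7 140 57 yaw -87.7
blk [55.1 99.1] mean [471.2  92.2] rect 470.5 91.7 67 30 yaw 32.2
blk [255.4 188. ] mean [467.7 -68.8] rect 462.4 -71.4 133 21 yaw 23.9
blk [242.8 326.5] mean [ 343.6 -112.7] rect 374.5 -110.8 196 507 yaw -69.3
steel [463.6  37.2] mean [ 627.7 -156.3] rect 636.7 -149.6 137 56 yaw -84.7
steel [504.7  73.4] mean [ 620.4 -196.8] rect 619.5 -195.0 26 13 yaw 27.3
steel [42.3 69.8] mean [487.5 106.1] rect 488.2 106.4 20 22 yaw -58.2
steel [255.8 126. ] mean [512.5 -49.1] rect 513.0 -48.6 20 20 yaw 16.7
```

View pics/w5.png

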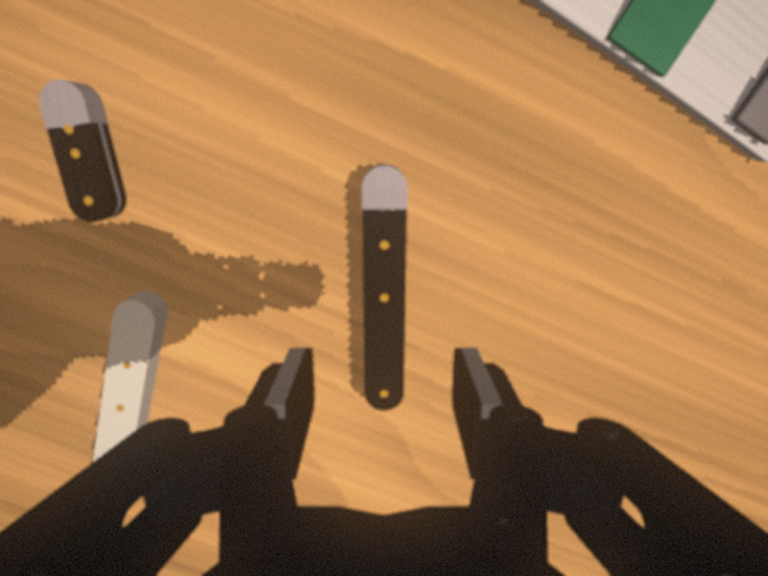

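The handle d is straight between the fingers, steel tip at (384,165), tail at (384,409), 133 x 21 mm. Gripping at its middle.

In the tool's units: 0.1055 m / 0.8 = 0.1319, 0.093 m / 0.8 = 0.1163.

>>> move_arm(
  motion=[
    [0,0,0,-0.0055,0,0.0688,0.045],
    [0,0,0,-0.0055,0,0.1163,0.045],
    [0,0,0,-0.0055,0,0.1319,0.045],
    [0,0,0,-0.0055,0,0.1319,0.045],
    [0,0,0,-0.0055,0,0.1319,0.01],
    [0,0,0,-0.0055,0,0.1319,0.01],
    [0,0,0,-0.0055,0,0.1319,0.01],
    [0,0,0,-0.0055,0,0.1319,0.01],
  ],
  grip_force=50,
)

```text
clock: 8.6
eef_pos: [462.4, -71.8, 6.1]
tcp_rot: [3.14, -0.002, 0.419]
contact_force: [-0.3, 1.0, 8.1]
opening: 0.24
grasp_force: 49.8
```

```bash
python3 -c "
from h import *
go([646.8,-134.8,95],-6.3)"
```

```text
t 8.6 at [462.4 -71.8   6.1] 24.0 row [0.0007, -0.0026, 0.5286, 0.1431, 0.1327, -0.0884]
```

In the tool's units: 0.143 m / 0.8 = 0.1788, 0.133 m / 0.8 = 0.1663, 0.528 rad / 1.5708 = 0.3361.

>>> move_arm(
  motion=[
    [0,0,0,0,0,-0.0375,0.01],
    [0,0,0.0637,0.025,0.025,-0.0875,0.01],
    [0,0,0.3361,0.1788,0.1663,-0.11,0.01],
    [0,0,0.3361,0.1788,0.1663,-0.11,0.01],
    [0,0,0.3361,0.1788,0.1663,-0.11,0.01],
    [0,0,0.3361,0.1788,0.1663,-0.11,0.01],
    [0,0,0.3361,0.1788,0.1663,-0.11,0.01],
    [0,0,0.3361,0.1788,0.1663,-0.11,0.01],
  ],
)

```text
clock: 9.6
eef_pos: [644.6, -134.5, 92.6]
tcp_rot: [-3.141, 0.001, -0.109]
contact_force: [-0.3, -0.2, -0.5]
opening: 0.245
grasp_force: 49.3
```

```bash
python3 -c "
from h import *
look('w6',[646.8,-134.8,18.5],-6.3)"
```

```text
t 9.65 at [ 644.8 -134.6   92.7] -6.2 row [-0.0001, 0.0009, 0.0012, 0.0021, 0.0, 0.0742]
pad [158.6 189. ] mean [657.6 -64. ] rect 656.5 -63.9 34 59 yaw -6.7
pad [ 71.8 191.7] mean [662.5   1. ] rect 661.6 1.2 9 59 yaw -6.7
blk [495.7  89.5] mean [ 703.2 -303.1] rect 702.9 -301.6 26 24 yaw -86.6
blk [227.9 267.7] mean [ 583.4 -107.2] rect 586.1 -127.9 471 242 yaw 68.2
steel [502.2  90.7] mean [ 702.  -307.6] rect 702.1 -306.8 21 14 yaw 2.1
steel [194.3 180.9] mean [661.5 -91.4] rect 645.5 -80.9 288 122 yaw 83.8
```

View pics/w6.png

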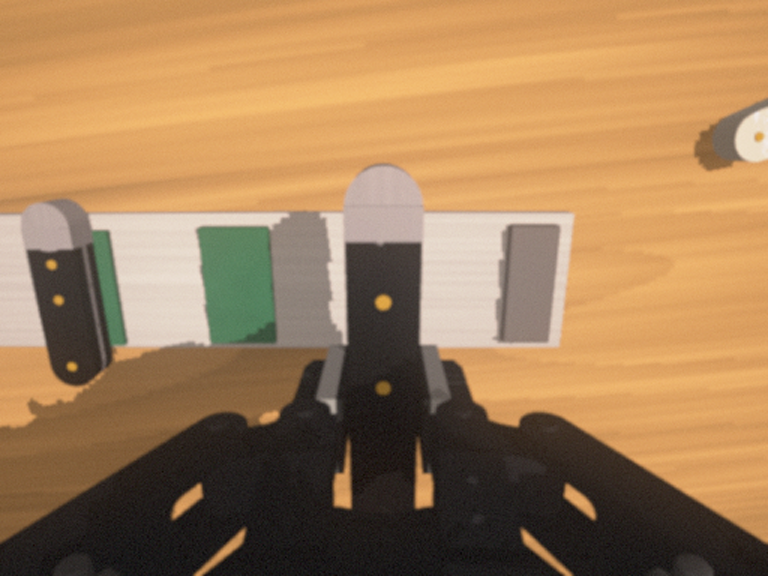

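```bash
python3 -c "
from h import *
p=camera_params('wrist');z=92.7-6.1
t=toz(p,np.array([[383.5,166],[383.5,400]])/1.5-.17,z+16);e=t[0]-t[1];e/=np.linalg.norm(e);print(t[0],e,t[0]-67*e)
t=toz(p,np.array([[505,285],[555.,285]])/1.5-.17,14);print(t)"
```

```text
[ 710.50553058 -141.2454332   102.6       ] [ 0.99412438 -0.1082438   0.        ] [ 643.89919723 -133.99309852  102.6       ]
[[ 643.95813384 -193.37872394   14.        ]
 [ 641.30020218 -217.6695205    14.        ]]
```

In the tool's units: 0.0738 m / 0.8 = 0.0923, 0.071 m / 0.8 = 0.0888.

>>> move_arm(
  motion=[
    [0,0,0,0.0034,0.0013,0.0375,0.01],
    [0,0,0,0.0034,0.0013,0.0725,0.01],
    [0,0,0,0.0034,0.0013,0.0888,0.01],
    [0,0,0,0.0034,0.0013,0.0923,0.01],
    [0,0,0,0.0034,0.0013,0.0923,0.01],
  ],
)

```text
clock: 10.28
eef_pos: [648.9, -136.3, 19.6]
tcp_rot: [3.141, -0.001, -0.109]
contact_force: [0.3, 0.4, -1.0]
opening: 0.24
grasp_force: 49.3
```

In the tool's units: -0.1 m / 0.8 = -0.125, -0.09 m / 0.8 = -0.1125.

>>> move_arm(
  motion=[
    [0,0,0,0,0,0,0.045],
    [0,0,0,0,0,0,0.045],
    [0,0,0,0,0,0,0.045],
    [0,0,0,0,0,-0.0375,0.045],
    [0,0,0,0,0,-0.1125,0.045],
    [0,0,0,-0.025,0,-0.125,0.045],
    [0,0,0,-0.025,0,-0.125,0.045],
  ],
)

```text
clock: 11.15
eef_pos: [628.3, -134.1, 120.2]
tcp_rot: [3.141, -0.001, -0.109]
contact_force: [0.9, 0.1, -0.5]
opening: 0.524
grasp_force: 0.0
```

```bash
python3 -c "
from h import *
look('w7',[468,94,110],30.8)"
```

```text
t 11.2 at [ 628.6 -134.1  119.2] -6.3 row [0.0002, -0.0005, -0.6469, -0.1845, -0.2092, 0.009]
pad [164.9 160.4] mean [657.4 -63.8] rect 656.4 -63.6 33 59 yaw -6.0
pad [237.7 161.9] mean [ 649.7 -121.8] rect 648.7 -121.5 4 58 yaw -6.3
pad [272.3 163. ] mean [ 645.9 -149.3] rect 645.7 -149.2 6 58 yaw -6.2
pad [ 85.5 163.4] mean [662.3   1.1] rect 661.6 1.3 9 59 yaw -6.4
pad [  4. 172.] mean [663.1  71.7] rect 669.2 67.8 10 52 yaw -13.1
blk [485.7  63.5] mean [ 704.9 -313.8] rect 703.8 -313.4 24 46 yaw -72.6
blk [187.7 157.8] mean [658.  -82.6] rect 660.5 -78.3 297 138 yaw 84.3
blk [253.8 332.4] mean [ 484.5 -116.5] rect 504.3 -120.5 529 172 yaw 83.6
steel [485.2  65.3] mean [ 703.7 -313.5] rect 703.0 -311.5 22 22 yaw 28.3
steel [254.9  90.6] mean [ 703.1 -141.5] rect 703.8 -141.3 22 22 yaw 69.5
steel [121.8 154.9] mean [666.2 -31.3] rect 667.0 -24.4 201 72 yaw 82.7
steel [311.7 156.6] mean [ 648.4 -180.5] rect 646.0 -184.6 75 66 yaw 68.6
steel [188.7 256.1] mean [573.1 -69.6] rect 574.3 -69.3 12 47 yaw -25.0
```

View pics/w7.png

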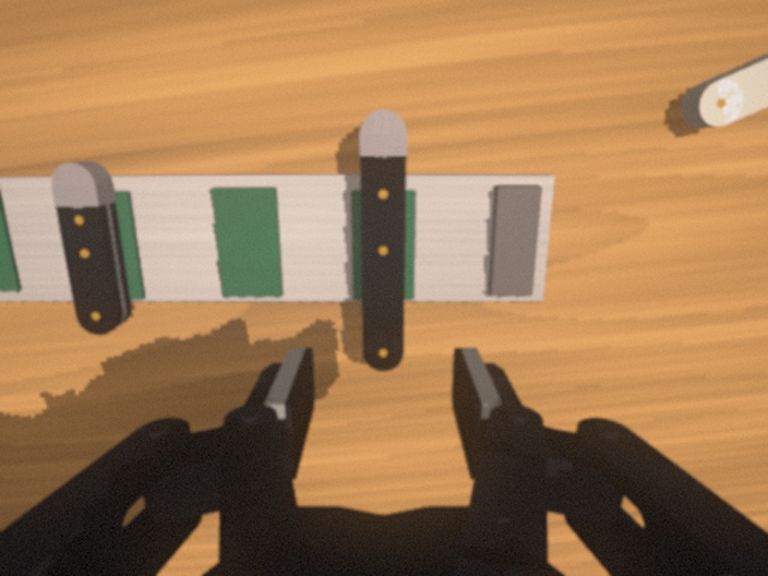

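The handle d lies on the last pad, centred in y (handle column 383, pad columns 352 to 415). Next is handle a.

In the tool's units: -0.209 m / 0.8 = -0.2613, -0.1845 m / 0.8 = -0.2306, -0.647 rad / 1.5708 = -0.4119.

>>> move_arm(
  motion=[
    [0,0,-0.4119,-0.2306,-0.2613,0.0113,0.045],
    [0,0,-0.4119,-0.2306,-0.2613,0.0113,0.045],
    [0,0,-0.4119,-0.2306,-0.2613,0.0113,0.045],
    [0,0,-0.4119,-0.2306,-0.2613,0.0113,0.045],
    [0,0,-0.4119,-0.2306,-0.2613,0.0113,0.045],
    [0,0,-0.4119,-0.2306,-0.2613,0.0113,0.045],
    [0,0,-0.4119,-0.2306,-0.2613,0.0113,0.045],
    [0,0,-0.4119,-0.2306,-0.2613,0.0113,0.045],
  ],
)

```text
clock: 12.2
eef_pos: [468.9, 93.0, 109.6]
tcp_rot: [3.141, -0.0, 0.537]
contact_force: [0.1, 0.3, -0.7]
opening: 0.529
grasp_force: 0.0
```

```bash
python3 -c "
from h import *
look('w8',[466.5,92.5,4.5],30.8)"
```

```text
t 12.25 at [468.7  93.  109.7] 30.7 row [0.0001, 0.0, -0.0011, -0.0021, -0.0007, 0.1052]
pad [467.   18.9] mean [651.   30.3] rect 651.0 30.2 6 34 yaw -7.9
blk [471.6  37.7] mean [641.4  20.8] rect 646.3 22.3 57 119 yaw 86.2
blk [ 62.4 158.8] mean [415.2 233.4] rect 412.9 234.2 25 117 yaw -22.5
blk [252.1 187. ] mean [470.4  97. ] rect 468.9 96.1 68 21 yaw 30.8
blk [255.  331.7] mean [352.8  24.6] rect 368.5 33.2 164 507 yaw -59.3
steel [439.1  13.6] mean [641.2  50.6] rect 635.4 49.6 28 51 yaw -65.7
steel [499.2  70.8] mean [635.3 -10.5] rect 631.1 -7.9 51 27 yaw 46.8
steel [ 96.8 123.5] mean [454.2 220.4] rect 454.1 221.3 17 26 yaw -66.3
steel [252.3 162.5] mean [487.3 107. ] rect 487.8 107.5 21 20 yaw -28.5
```

View pics/w8.png

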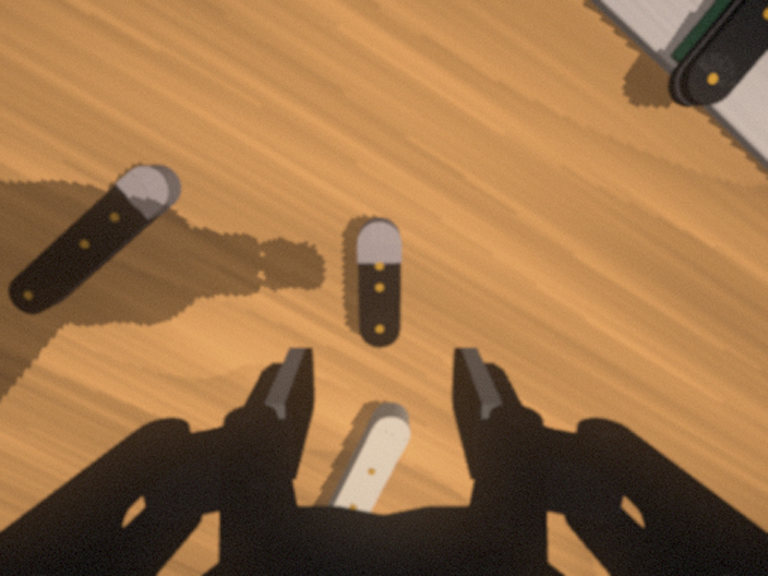

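Handle a is between the fingers, steel tip at (379,220), tail at (380,347), 68 x 21 mm. The white look-alike starts at about (395,405), which is behind the fingers and clear of them.

In the tool's units: 0.105 m / 0.8 = 0.1313, 0.093 m / 0.8 = 0.1163.

>>> move_arm(
  motion=[
    [0,0,0,0.0021,-0.0033,0.0688,0.045],
    [0,0,0,0.0021,-0.0033,0.1163,0.045],
    [0,0,0,0.0021,-0.0033,0.1313,0.045],
    [0,0,0,0.0021,-0.0033,0.1313,0.045],
    [0,0,0,0.0021,-0.0033,0.1313,0.01],
    [0,0,0,0.0021,-0.0033,0.1313,0.01],
    [0,0,0,0.0021,-0.0033,0.1313,0.01],
    [0,0,0,0.0021,-0.0033,0.1313,0.01],
  ],
  grip_force=40,
)

```text
clock: 13.25
eef_pos: [469.3, 97.0, 6.3]
tcp_rot: [3.141, -0.003, 0.538]
contact_force: [-1.0, -1.2, 7.1]
opening: 0.244
grasp_force: 40.0
```

```bash
python3 -c "
from h import *
go([675.5,84,95],-6.3)"
```

```text
t 13.25 at [469.3  97.    6.3] 30.8 row [0.0002, -0.0027, 0.6479, 0.1706, 0.1169, -0.0882]
```

In the tool's units: 0.1706 m / 0.8 = 0.2133, 0.117 m / 0.8 = 0.1463, 0.648 rad / 1.5708 = 0.4125.

>>> move_arm(
  motion=[
    [0,0,0,0,0,-0.0375,0.01],
    [0,0,0.0637,0.025,0.025,-0.0875,0.01],
    [0,0,0.4125,0.2133,0.1463,-0.11,0.01],
    [0,0,0.4125,0.2133,0.1463,-0.11,0.01],
    [0,0,0.4125,0.2133,0.1463,-0.11,0.01],
    [0,0,0.4125,0.2133,0.1463,-0.11,0.01],
    [0,0,0.4125,0.2133,0.1463,-0.11,0.01],
    [0,0,0.4125,0.2133,0.1463,-0.11,0.01],
  ],
)

```text
clock: 14.25
eef_pos: [673.1, 83.8, 92.9]
tcp_rot: [3.141, 0.001, -0.109]
contact_force: [0.3, -0.6, -0.1]
opening: 0.244
grasp_force: 39.3
```

```bash
python3 -c "
from h import *
p,im=look('w9',[675.5,84.2,18.5],-6.3)
save('w9c',im,(180,120,330,340),2.7)"
```

```text
t 14.3 at [673.3  83.9  92.9] -6.3 row [0.0002, 0.0009, 0.0007, 0.0022, -0.0006, 0.0744]
pad [253.2 169.5] mean [693.2  83.6] rect 688.1 83.8 33 34 yaw -87.6
pad [453.  194.6] mean [657.8 -62.6] rect 656.8 -62.5 34 58 yaw -6.2
pad [331.  197.9] mean [665.3  28.9] rect 664.9 28.7 5 58 yaw -6.0
red [162.8 194.4] mean [682.1 151.4] rect 681.0 151.7 24 59 yaw -6.3
blk [283.1 276.4] mean [600.2  71.9] rect 604.9 91.4 471 223 yaw -79.9
steel [429.4 187.8] mean [666.3 -42.8] rect 664.7 -43.8 137 71 yaw 74.0
steel [251.2 195.9] mean [674.3  87.1] rect 661.1 99.5 141 100 yaw 79.0
```

View pics/w9.png

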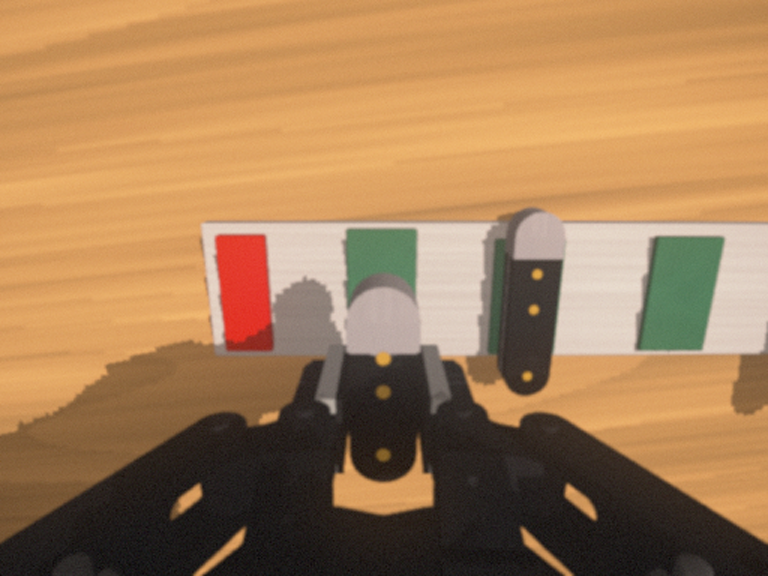

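```bash
python3 -c "
from h import *
p=camera_params('wrist');z=92.9-6.3
q=lambda l,z:toz(p,np.array(l)/1.5-.17,z)
t=q([[383,286],[383,481]],z+16);print(t,t.mean(0),np.linalg.norm(t[0]-t[1]))
print(q([[347,250],[416.5,250],[382,229.5]],12))"
```

```text
[[705.18021461  81.0340616  102.6       ]
 [637.61135591  88.4455193  102.6       ]] [671.39578526  84.73979045 102.6       ] 67.97411544616014
[[697.46128937  99.1404235   12.        ]
 [693.8307117   66.09863836  12.        ]
 [705.47767801  81.41516194  12.        ]]
```

Length check gives 68.0 mm; the handle is 4.4 mm short of the pad's centre along the rail's x, so the drop includes that shift.

In the tool's units: 0.074 m / 0.8 = 0.0925, 0.071 m / 0.8 = 0.0888.

>>> move_arm(
  motion=[
    [0,0,0,0.0055,-0.0005,0.0375,0.01],
    [0,0,0,0.0055,-0.0005,0.0725,0.01],
    [0,0,0,0.0055,-0.0005,0.0888,0.01],
    [0,0,0,0.0055,-0.0005,0.0925,0.01],
    [0,0,0,0.0055,-0.0005,0.0925,0.01],
  ],
)

```text
clock: 14.92
eef_pos: [679.4, 83.8, 19.6]
tcp_rot: [-3.141, -0.001, -0.11]
contact_force: [-0.5, 0.1, -0.2]
opening: 0.247
grasp_force: 39.4
```

In the tool's units: -0.1 m / 0.8 = -0.125, -0.09 m / 0.8 = -0.1125.

>>> move_arm(
  motion=[
    [0,0,0,0,0,0,0.045],
    [0,0,0,0,0,0,0.045],
    [0,0,0,0,0,0,0.045],
    [0,0,0,0,0,-0.0375,0.045],
    [0,0,0,0,0,-0.1125,0.045],
    [0,0,0,-0.025,0,-0.125,0.045],
    [0,0,0,-0.025,0,-0.125,0.045],
  ],
)

```text
clock: 15.8
eef_pos: [658.9, 86.1, 120.2]
tcp_rot: [-3.141, -0.001, -0.11]
contact_force: [0.3, -0.4, 0.1]
opening: 0.532
grasp_force: 0.0
```

```bash
python3 -c "
from h import *
look('w10',[412,235,110],-22.5)"
```

```text
t 15.85 at [659.   85.9 119.2] -6.3 row [-0.0002, -0.0005, 0.2827, -0.2619, -0.1211, 0.009]
pad [237.4 166.1] mean [676.9  99. ] rect 677.6 98.9 4 58 yaw -6.0
pad [272.2 165.7] mean [674.2  71.2] rect 674.6 71.3 5 58 yaw -6.9
pad [437.2 168.2] mean [657.5 -62.6] rect 656.3 -62.5 34 59 yaw -6.2
pad [325.4 170.6] mean [665.5  28.8] rect 665.0 28.9 5 57 yaw -6.2
pad [504.9 176. ] mean [ 644.7 -120.5] rect 648.3 -121.2 8 58 yaw -3.9
red [171.6 167.6] mean [682.  151.5] rect 681.1 151.8 24 58 yaw -6.4
blk [337.9 167.1] mean [668.   18.6] rect 665.6 12.8 319 102 yaw 81.8
blk [253.8 332.5] mean [514.9 103.8] rect 534.8 100.0 529 172 yaw 83.6
steel [423.7 161.5] mean [665.2 -49.6] rect 662.5 -44.9 141 71 yaw 77.9
steel [250.4 162.3] mean [679.6  88.2] rect 677.8 97.8 141 68 yaw 82.7
steel [185.4 265.7] mean [594.8 155.1] rect 598.1 155.3 11 32 yaw -11.6
```

In the tool's units: -0.262 m / 0.8 = -0.3275, -0.121 m / 0.8 = -0.1513, 0.283 rad / 1.5708 = 0.1802.

>>> move_arm(
  motion=[
    [0,0,0.1802,-0.3275,-0.1513,0.0113,0.045],
    [0,0,0.1802,-0.3275,-0.1513,0.0113,0.045],
    [0,0,0.1802,-0.3275,-0.1513,0.0113,0.045],
    [0,0,0.1802,-0.3275,-0.1513,0.0113,0.045],
    [0,0,0.1802,-0.3275,-0.1513,0.0113,0.045],
    [0,0,0.1802,-0.3275,-0.1513,0.0113,0.045],
    [0,0,0.1802,-0.3275,-0.1513,0.0113,0.045],
    [0,0,0.1802,-0.3275,-0.1513,0.0113,0.045],
  ],
)

```text
clock: 16.85
eef_pos: [413.1, 234.7, 109.6]
tcp_rot: [-3.142, -0.0, -0.394]
contact_force: [0.4, -0.5, -0.4]
opening: 0.526
grasp_force: 0.0
```

```bash
python3 -c "
from h import *
look('w11',[412,235,4.5],-22.5)"
```

```text
t 16.9 at [413.  234.6 109.6] -22.6 row [-0.0, -0.0001, -0.0017, -0.0011, 0.0, 0.1051]
blk [497.7 146.3] mean [374.6  51.2] rect 357.8 57.8 28 105 yaw -1.0
blk [254.5 187.5] mean [415.1 235. ] rect 411.9 236.7 22 111 yaw -21.7
steel [254.1 136.7] mean [452.3 219.9] rect 453.2 220.0 20 21 yaw -26.6
steel [185.2 267.2] mean [374.2 315. ] rect 375.3 315.5 12 22 yaw -26.5
```

In the tool's units: 0.105 m / 0.8 = 0.1313, 0.093 m / 0.8 = 0.1163, -0.014 rad / 1.5708 = -0.0089.

>>> move_arm(
  motion=[
    [0,0,-0.0089,-0.0023,-0.0019,0.0688,0.045],
    [0,0,-0.0089,-0.0023,-0.0019,0.1163,0.045],
    [0,0,-0.0089,-0.0023,-0.0019,0.1313,0.045],
    [0,0,-0.0089,-0.0023,-0.0019,0.1313,0.045],
    [0,0,-0.0089,-0.0023,-0.0019,0.1313,0.01],
    [0,0,-0.0089,-0.0023,-0.0019,0.1313,0.01],
    [0,0,-0.0089,-0.0023,-0.0019,0.1313,0.01],
    [0,0,-0.0089,-0.0023,-0.0019,0.1313,0.01],
  ],
  grip_force=45,
)

```text
clock: 17.9
eef_pos: [412.0, 237.5, 6.3]
tcp_rot: [-3.14, -0.002, -0.379]
contact_force: [-0.4, -1.1, 7.9]
opening: 0.241
grasp_force: 44.9
```

```bash
python3 -c "
from h import *
go([656.5,-63,95],-6.3)"
```

```text
t 17.9 at [412.  237.5   6.3] -21.7 row [-0.0018, -0.002, -0.2691, 0.3385, 0.1886, -0.0885]
```

In the tool's units: 0.3385 m / 0.8 = 0.4231, 0.189 m / 0.8 = 0.2363, -0.269 rad / 1.5708 = -0.1713.

>>> move_arm(
  motion=[
    [0,0,0,0,0,-0.0375,0.01],
    [0,0,-0.0191,0.0375,0.025,-0.0875,0.01],
    [0,0,-0.1713,0.4231,0.2363,-0.11,0.01],
    [0,0,-0.1713,0.4231,0.2363,-0.11,0.01],
    [0,0,-0.1713,0.4231,0.2363,-0.11,0.01],
    [0,0,-0.1713,0.4231,0.2363,-0.11,0.01],
    [0,0,-0.1713,0.4231,0.2363,-0.11,0.01],
    [0,0,-0.1713,0.4231,0.2363,-0.11,0.01],
  ],
)

```text
clock: 18.9
eef_pos: [657.2, -66.2, 94.1]
tcp_rot: [3.142, -0.002, -0.111]
contact_force: [0.3, 0.2, -1.3]
opening: 0.24
grasp_force: 44.3
```

```bash
python3 -c "
from h import *
go([656.5,-63,95],-6.3)"
```

```text
t 18.9 at [657.2 -66.2  94.1] -6.4 row [0.0, -0.0021, -0.0013, -0.0011, -0.0031, -0.0009]
```

>>> move_arm(
  motion=[
    [0,0,0,0,0,0,0.01],
    [0,0,0,0,0,0,0.01],
    [0,0,0,0,0,0,0.01],
  ],
)

```text
clock: 19.27
eef_pos: [654.5, -62.7, 93.0]
tcp_rot: [-3.141, 0.001, -0.109]
contact_force: [0.5, 0.8, -1.3]
opening: 0.242
grasp_force: 44.3
```

```bash
python3 -c "
from h import *
look('w12',[656.5,-63,18.8],-6.3)"
```

```text
t 19.32 at [654.7 -62.7  93. ] -6.2 row [-0.0001, 0.0005, 0.001, 0.0019, 0.0001, 0.0742]
pad [ 73.8 188.7] mean [674.6  70.9] rect 674.8 70.8 10 58 yaw -7.1
pad [168.5 194.3] mean [662.7   1.3] rect 661.8 1.5 8 58 yaw -6.6
pad [336.4 193.6] mean [ 649.7 -121.9] rect 648.3 -121.9 6 58 yaw -6.2
blk [249.2 258.6] mean [599.8 -51.6] rect 599.0 -56.4 471 248 yaw 81.5
steel [369.4 119.5] mean [ 701.8 -145.4] rect 702.3 -145.4 23 22 yaw 77.2
steel [180.2 185.2] mean [669.4  -9. ] rect 657.9 5.7 251 111 yaw 83.0
steel [415.4 186.9] mean [ 649.8 -178.5] rect 646.9 -185.1 69 66 yaw -29.6
```

View pics/w12.png

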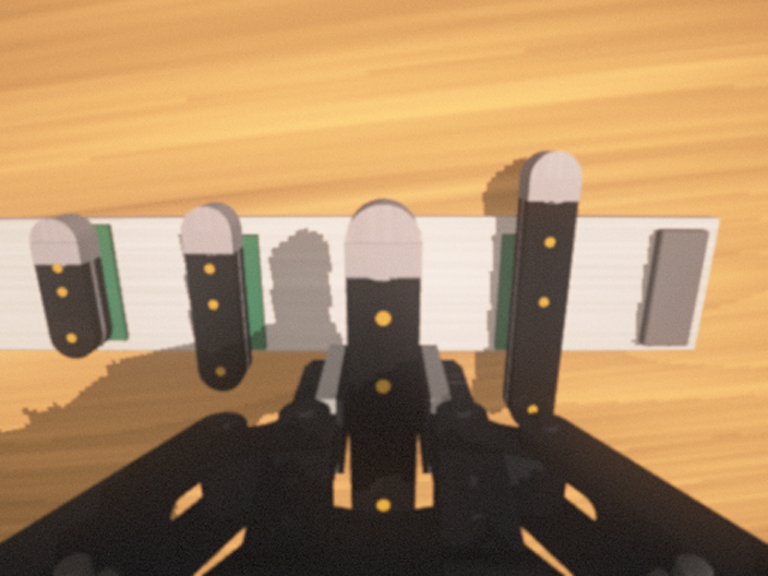

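```bash
python3 -c "
from h import *
p=camera_params('wrist');z=93-6.3
t=toz(p,np.array([[383,203],[383,400]])/1.5-.17,z+16);e=t[0]-t[1];e/=np.linalg.norm(e);print(t[0],e,t[0]-56*e)"
```

```text
[710.44384049 -68.15556515 102.7       ] [ 0.99406941 -0.10874744  0.        ] [654.77595345 -62.06570862 102.7       ]
```

In the tool's units: 0.074 m / 0.8 = 0.0925, 0.071 m / 0.8 = 0.0888.

>>> move_arm(
  motion=[
    [0,0,0,0.0024,0.0009,0.0375,0.01],
    [0,0,0,0.0024,0.0009,0.0725,0.01],
    [0,0,0,0.0024,0.0009,0.0888,0.01],
    [0,0,0,0.0024,0.0009,0.0925,0.01],
    [0,0,0,0.0024,0.0009,0.0925,0.01],
  ],
)

```text
clock: 19.95
eef_pos: [657.7, -64.6, 19.6]
tcp_rot: [-3.142, -0.001, -0.11]
contact_force: [-0.2, 0.3, -0.4]
opening: 0.24
grasp_force: 44.4
```

In the tool's units: -0.15 m / 0.8 = -0.1875, -0.09 m / 0.8 = -0.1125.

>>> move_arm(
  motion=[
    [0,0,0,0,0,0,0.04],
    [0,0,0,0,0,0,0.04],
    [0,0,0,0,0,0,0.04],
    [0,0,0,0,0,-0.0375,0.04],
    [0,0,0,0,0,-0.1125,0.04],
    [0,0,0,-0.075,-0.05,-0.1875,0.04],
    [0,0,0,-0.075,-0.05,-0.1875,0.04],
    [0,0,0,-0.075,-0.05,-0.1875,0.04],
  ],
)

```text
clock: 20.95
eef_pos: [602.1, -17.6, 170.9]
tcp_rot: [-3.141, -0.003, -0.109]
contact_force: [0.7, -0.6, -0.1]
opening: 0.466
grasp_force: 0.0
```

```bash
python3 -c "
from h import *
look('w13',[656.5,-63,18.8],-6.3)"
```

```text
t 21.0 at [602.4 -18.2 169.7] -6.3 row [-0.0, -0.002, 0.0006, 0.0583, 0.0386, 0.151]
pad [151.6 107.4] mean [673.4  71.5] rect 674.1 71.2 8 58 yaw -7.2
pad [284.2 108.6] mean [658.7 -50.1] rect 657.9 -50.1 6 58 yaw -6.2
pad [228.  111.2] mean [662.    1.7] rect 661.7 1.8 7 58 yaw -6.5
pad [314.8 109.4] mean [655.  -78.2] rect 654.4 -78.1 3 57 yaw -6.4
pad [362.1 111.1] mean [ 648.8 -121.8] rect 648.5 -121.9 6 58 yaw -6.3
red [ 65.9 109.1] mean [681.2 150.8] rect 680.5 150.9 24 57 yaw -6.3
blk [278.1 106.8] mean [661.1 -44.6] rect 660.5 -26.6 388 138 yaw 83.9
blk [254.1 332.9] mean [413.9   4.8] rect 438.4 0.5 636 206 yaw 83.7
steel [389.5  44.3] mean [ 704.1 -145.8] rect 704.6 -145.7 23 22 yaw -87.4
steel [303.2  55.8] mean [702.3 -70.1] rect 702.9 -69.8 22 21 yaw -72.4
steel [180.5 103.9] mean [673.4  43.7] rect 675.4 56.0 219 76 yaw 83.5
steel [337.5 107.1] mean [655.  -98.2] rect 653.4 -99.9 47 66 yaw -7.8
steel [426.7 107.3] mean [ 646.5 -180.2] rect 644.4 -184.9 69 66 yaw -51.8
steel [192.2 269.9] mean [504.9  60.6] rect 505.5 60.0 21 11 yaw 13.5
```

View pics/w13.png

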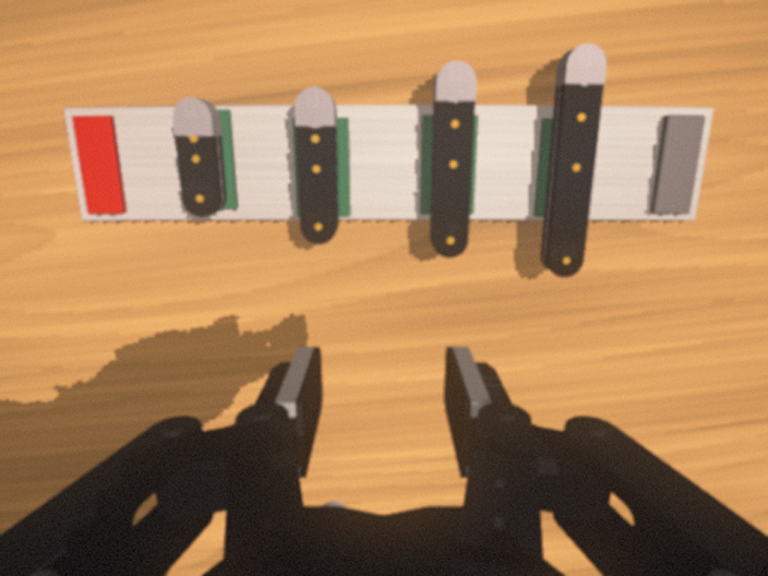

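All four lie in order from the red cap at (100,165): a at column 198, b at 316, c at 454 and d at 576, all let go. One check of the centres before handing in.

```bash
python3 -c "
from h import *
p=camera_params('wrist')
pad=dict(a=(676,84.6),b=(663.3,14.2),c=(656.5,-63),d=(646.9,-135))
for n,q in dict(a=[[194,100],[201,215]],b=[[314,90],[319,242]],c=[[457,63],[450,255]],d=[[588,46],[566,275]]).items():
    t=toz(p,np.array(q)/1.5-.17,28);e=t[0]-t[1]
    print(n,np.linalg.norm(e).round(1),(t.mean(0)[:2]-pad[n]).round(1),np.degrees(np.arctan2(e[1],e[0])).round(1))"
```

```text
a 65.0 [ 1.  -2.1] -8.5
b 86.4 [0.3 0.3] -6.4
c 108.5 [ 1.4 -1.8] -6.2
d 130.5 [ 1.5 -1.4] -5.8
```

```bash
python3 -c "
from h import *
print(order.sign_off())"
```

```text
the job is handed in; nothing more can be done
None
```

The four handles lie on the green pads in order a, b, c, d from the red cap, each let go and within about 2 mm of its pad's centre by the last wrist picture; the arm never went near the oil bottle, and the job was handed in at about 21 s.

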